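# Close the tea tin with its double lid, then hold up the outer lid alone

### The job

Lift the nested double lid by its steel strap handle up and off the rack's hook, lower it onto the open blue tea tin until the inner lid is fully seated in the tin's mouth, and only then let go of the strap. Then take the orange outer lid by its round collar and lift it alone, straight up, leaving the inner lid seated and undisturbed in the tin; finish while still holding the outer lid level and still, at least 5 cm clear above the top of the inner lid's strap, ready to be handed over. The tin stays standing where it is, and the kettle, cups and saucers are left alone.

Things in the scene. Friction and masses are not known exactly. Their poses are not given: they have to be found in the camera images.
- rack: Fixed white plastic two-tier rack, 200 (x) x 256 (y) x 205 mm high; z up; its -x side faces the robot roughly (yaw varies). Origin: on the ledge straight below hook_seat, 90 mm before its front and 190 mm before its centre. Two upturned cups, part of the rack, stand on its top tier, up to 235 mm high. A dark steel hook arm, 10 mm wide, sticks out 104 mm from the middle of its -x side.
- hook_seat (a point): Where the strap hangs, on top of the hook arm, 200 mm above the rack's origin. Axes as the rack's. Seat 20 mm long in x; at its -x end the hook turns up 12 mm above the seat, at its +x end is a 4 mm backstop. To unhook, raise the strap more than 12 mm, then draw it away along the rack's -x.
- inner_lid: Aluminium inner lid, 0.13 kg, hanging by its strap on hook_seat, axes as the rack's, the outer lid lying on its flange. Origin: centre of the flange's underside (it rests on the tin's rim); z up. Flange 100 mm diameter, z 0 to 8 mm; below it a plug 80 mm in diameter, tapering to 68 mm at z -14 mm. Lifted by the strap, it carries the outer lid along.
- strap_top (a point): Centre of the top of the inner lid's upright steel strap handle, 64 mm above the lid's origin, axes as the lid's. Inverted U in the y-z plane: 31 mm wide outside (y), 23 mm inside, 10 mm deep (x), crossbar 4 mm thick. Grip it across y near the top; it stands 34 mm free above the outer lid's collar.
- outer_lid: Orange ring-shaped outer lid, 0.15 kg, loose on the inner lid's flange, nothing locks it; the strap stands up through its 42 mm hole. Origin: centre of its plate's underside, 8 mm above the inner lid's origin when nested; z up. Plate 112 mm diameter, z 0 to 4 mm; skirt 7 mm down from its edge.
- collar_top (a point): Centre of the top of the outer lid's round upright collar: 50 mm outer diameter, from 4 to 22 mm above the outer lid's origin, round the hole. Grip it across its outside. When nested, the strap's top is 34 mm above this point.
- tin: Open round blue tea tin standing loose on the ledge (about 0.8 kg): 96 mm outer diameter, 88 mm inner diameter, 100 mm high; origin: centre of its underside, z up. The inner lid's flange rests on its rim (seated: inner lid origin 100 mm above the tin's origin).
- kettle: Bystander: aluminium kettle, 130 mm diameter, 123 mm high, spout with flap to its -x (out to 110 mm), black handle to its +x (out to 105 mm); origin: centre of its underside.
- cup_a: Bystander: white ceramic cup, 76 mm diameter, 75 mm high, handle at its +y; origin: centre of its underside.
- cup_b: Bystander: terracotta cup, 76 mm diameter, 75 mm high, handle at its +y; origin: centre of its underside.
- saucers: Bystander: pile of green glass saucers, 130 mm diameter, 44 mm high; origin: centre of its underside.

How it is judged:
By the outcome, as a careful person would: the job done as asked, in the order asked, and still so for the second after the job is handed in, while the arm keeps its last pose, push and grip.
It also fails if it takes over 58 s, if anything falls off the work surface, if the arm or the gripper's body presses on something with over 40 N, if the wrist force passes 120 N, or if a joint passes its speed limit or range.

### The arm

A 6-joint arm with a two-finger parallel gripper is mounted at the origin on the work surface. World frame = base frame: x ahead of the robot, y to its left, z up, the work surface at z = 0. Lengths are in mm, angles in rad, forces in N, time in s.
With the tool pointing down it reaches from about 350 to 875 mm from the base axis. Payload 4.2 kg.
Tool frame: the origin (TCP) lies between the finger pads; the fingertips stand 25 mm ahead of it and the grasp point (between the pads) lies 6 mm ahead of it; z points along the fingers, y is the line along which they close (so a half turn about z gives the same grasp; the last joint's range is limited). The gripper opens to 85 mm and grips with 20 to 120 N. Pads are 22 mm wide; open, the fingers measure 114 mm over their backs; the gripper's body (76 mm by 85 mm) begins 54 mm behind the grasp point. The pads swing forward as they close: fully open they stand 13 mm farther back than shut.
Start: joints at [1.501, 0.385, 0.008, 0, -1.194, -0.259], TCP at [201.785, 591.509, 256.312] pointing down, gripper open.
Joint ranges: [-3.14, 3.14], [-1.21, 2.06], [-1.07, 1.41], [-3.16, 2.05], [-2.99, -0.16], [-3.1, 3.1]. Speed limits (rad/s): [2.79, 2.79, 3.14, 3.14, 3.14, 3.14].

### API

Orientations are given as a unit quaternion [x, y, z, w].
In Python, from bench import arm gives the robot as it stands.
- The arm moves only by the shell command python3 -m pendant 'ROWS'. ROWS is JSON, a list of rows, each a list of 7 numbers: the shift along the tool's x, y, z in m, then the turn, a rotation vector about the tool's x, y, z in degrees, then the finger opening in m, from 0 to 0.0854. In form: [[x, y, z, wx, wy, wz, fingers], ...]. A call has 1 to 12 rows; each row shifts and turns the commanded pose from where the row before left it, along the tool's axes as they then stand; what a row does not reach is not made up. A row lasts 1/10 s, in which the tool goes at most 50 mm and 8.59 degrees, less where a joint would pass 70% of its speed; a pose out of reach is approached as far as the arm can. A call is refused whole if a number of a shift passes 0.05 or a number of a turn 8.59, either way. A call with a gripper value outside its range is refused whole. The fingers move at their own pace and stop on an object; the grip force is fixed at half the most. Time passes only in rows, so rows that do not move let the fingers close. It gives the time, the measured TCP pose, the force, the opening and the grip force at its end, in the units of the state.
- arm.read_state(): the state, without advancing time (a new reading comes with each control period).
- arm.get_image(name): name is "scene" or "top" or "wrist"; returns a dict with "image" (384x512x3 uint8, red, green, blue), "fx", "fy", "cx", "cy" (pixels), "xyz" and "rotation" of the camera in the world. Camera axes: x right, y down, z forward; pixel columns grow to the right and rows downward; lengths in mm; the calibration is good to about 2 mm. A picture is of the moment at which its call begins. There is no depth.
- arm.job_done(): hands the job in; it is judged then, once.
The state is a dict: "clock": time; "joints": joint angles; "joint_vel": joint speeds; "joint_efforts": joint torques, N m; "position": TCP position; "ee_rot": TCP orientation; "contact_force": force on the tool from outside, world axes, zero at the start; "wrist_torque": the same for the moment, N m; "gripper_width": finger opening in mm; "grasp_force": force on a finger pad.
Only numpy, scipy, OpenCV 4.12 (cv2) and the standard library are available. Lean on these libraries where they do the work, as an engineer would, in place of code of your own. Each camera call takes 0.05 s, during which the arm holds its last target. There are 200 camera calls.

## Working session

There is one attempt and no reset: what is moved stays moved. The work goes in short steps, Python scripts to look and compute and a shell command to move; the robot and the scene stay as the last step left them, time stands still between calls to the robot, and variables do not carry over. Pictures are saved under pics/ and viewed, at most 10 in all, crops included, and the job is handed in when it is done.

```bash
mkdir -p pics; cat > h.py <<'E'
import numpy as np, cv2, pickle
from bench import arm
from scipy.spatial.transform import Rotation as R
def snap(n,tag):
    d=arm.get_image(n); cv2.imwrite(f'pics/{tag}.png',d['image'][...,::-1]); pickle.dump(d,open(f'pics/{tag}.pkl','wb')); return d
def rot(d):
    r=np.array(d['rotation'],float); return r if r.shape==(3,3) else R.from_quat(r).as_matrix()
def load(tag): return pickle.load(open(f'pics/{tag}.pkl','rb'))
def ray(d,u,v):
    w=rot(d)@np.array([(u-d['cx'])/d['fx'],(v-d['cy'])/d['fy'],1]); return np.array(d['xyz'],float),w/np.linalg.norm(w)
def onz(d,u,v,z):
    o,w=ray(d,u,v); return o+w*(z-o[2])/w[2]
def tri(*obs):
    A=np.zeros((3,3));b=np.zeros(3)
    for d,u,v in obs:
        o,w=ray(d,u,v);P=np.eye(3)-np.outer(w,w);A+=P;b+=P@o
    p=np.linalg.solve(A,b)
    return p,[round(float(np.linalg.norm((np.eye(3)-np.outer(ray(d,u,v)[1],ray(d,u,v)[1]))@(p-ray(d,u,v)[0]))),1) for d,u,v in obs]
def proj(d,p):
    c=rot(d).T@(np.array(p,float)-np.array(d['xyz'])); return np.array([d['fx']*c[0]/c[2]+d['cx'],d['fy']*c[1]/c[2]+d['cy']])
E
python3 - <<'E'
from h import *
ims=[]
for n in('scene','top','wrist'):
    d=snap(n,n+'0'); print(n,d['fx'],d['xyz'],np.round(rot(d),3).tolist())
    ims.append(d['image'][...,::-1])
print(arm.read_state())
E
```

```text
scene 454.7250130433408 [1108.94157794  452.01517597  988.15181011] [[-0.646, 0.587, -0.488], [0.764, 0.489, -0.421], [-0.008, -0.645, -0.764]]
top 418.5851721697631 [ 426.22874974  -28.625023   1294.27348578] [[-0.01, -0.992, 0.124], [-1.0, 0.012, 0.019], [-0.02, -0.124, -0.992]]
wrist 301.76726344045807 [278.40147287 566.06229512 371.74011545] [[-0.322, -0.899, -0.298], [-0.947, 0.306, 0.099], [0.002, 0.314, -0.949]]
{'clock': 0.15, 'joints': array([ 1.50059200e+00,  3.85402640e-01,  6.92323754e-03, -2.98162253e-04,
       -1.19401860e+00, -2.58606299e-01]), 'joint_vel': array([-0.00172447, -0.00206089,  0.00485572,  0.00242125, -0.00137349,
        0.00101706]), 'joint_efforts': array([-3.34743527e-04, -3.92678761e+01,  1.88580644e+01,  4.18856531e+00,
       -3.42083280e-03, -1.24160170e-06]), 'position': array([201.68765015, 591.1391303 , 255.46066309]), 'ee_rot': array([ 9.86506495e-01, -1.63719859e-01, -5.79316804e-05,  8.60097765e-04]), 'contact_force': array([-0.29240009, -0.34391887, -0.34333522]), 'wrist_torque': array([-0.00621597,  0.01746276,  0.02653979]), 'grasp_force': 0.0, 'gripper_width': 85.48736701853386}
```

View pics/scene0.png

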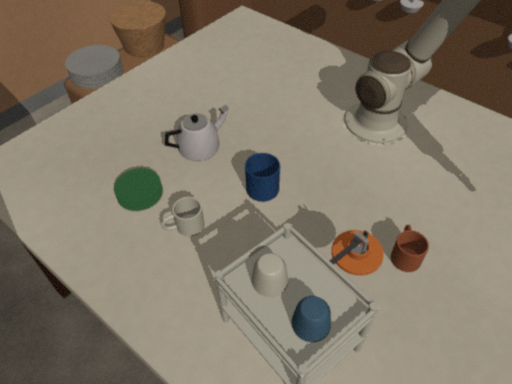

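View pics/top0.png

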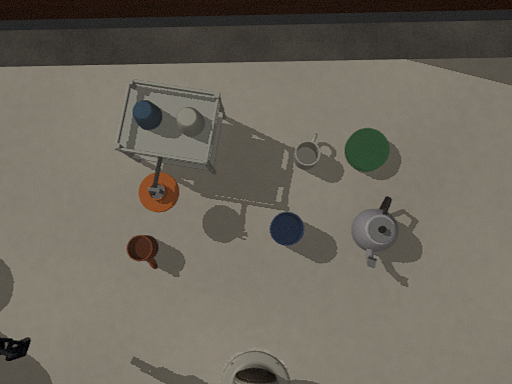

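```bash
python3 - <<'E'
from h import *
def seg(d,name,lo,hi,box):
    h=cv2.cvtColor(d['image'],cv2.COLOR_RGB2HSV); m=cv2.inRange(h,lo,hi); M=np.zeros_like(m);x0,y0,x1,y1=box;M[y0:y1,x0:x1]=m[y0:y1,x0:x1]
    c=max(cv2.findContours(M,cv2.RETR_EXTERNAL,cv2.CHAIN_APPROX_NONE)[0],key=cv2.contourArea); return c
s,t=load('scene0'),load('top0')
O=((5,170,110),(14,255,255))
co=[]
for d,b in((s,(320,220,395,280)),(t,(130,165,190,220))):
    e=cv2.fitEllipse(cv2.convexHull(seg(d,'o',*O,b))); print('orange',e); co.append((d,*e[0]))
print(tri(*co)); 
for z in(145,152): print([onz(*o,z).round(1) for o in co])
B=((105,120,20),(125,255,255))
c=seg(t,'b',*B,(262,205,312,250)); e=cv2.fitEllipse(cv2.convexHull(c)); print('tin top',e, onz(t,*e[0],100))
c2=seg(s,'b',*B,(240,150,285,205)); print('scene tin bbox',cv2.boundingRect(c2), cv2.boundingRect(c))
a=cv2.resize(t['image'][150:250,100:230,::-1],None,fx=4,fy=4,interpolation=2)
b=cv2.resize(s['image'][140:280,230:440,::-1],None,fx=3,fy=3,interpolation=2)
W=640;im=np.zeros((600,800,3),np.uint8)
a=a[:,:400]; im[:400,:400]=a
b=cv2.resize(s['image'][215:285,310:440,::-1],None,fx=3,fy=3,interpolation=2); im[:210,402:792]=b
b=cv2.resize(s['image'][145:205,235:290,::-1],None,fx=4,fy=4,interpolation=2); im[220:460,402:622]=b
b=cv2.resize(t['image'][205:255,260:315,::-1],None,fx=3.5,fy=3.5,interpolation=2); im[410:585,:192]=b[:,:192]
cv2.imwrite('pics/c1.png',im)
E
```

```text
orange ((358.8560791015625, 253.24356079101562), (42.002864837646484, 46.96223068237305), 94.4165267944336)
orange ((157.19769287109375, 192.2836151123047), (37.16959762573242, 38.22423553466797), 171.28297424316406)
(array([559.86583329, 263.55617906, 144.48601456]), [1.9, 1.9])
[array([559. , 265.2, 145. ]), array([560.8, 261.7, 145. ])]
[array([563.6, 266.8, 152. ]), array([560., 260., 152.])]
tin top ((286.33514404296875, 228.631103515625), (32.08319854736328, 32.42995834350586), 132.404052734375) [457.69046778 -96.94487675 100.        ]
scene tin bbox (246, 154, 33, 47) (270, 214, 33, 31)
```

View pics/c1.png

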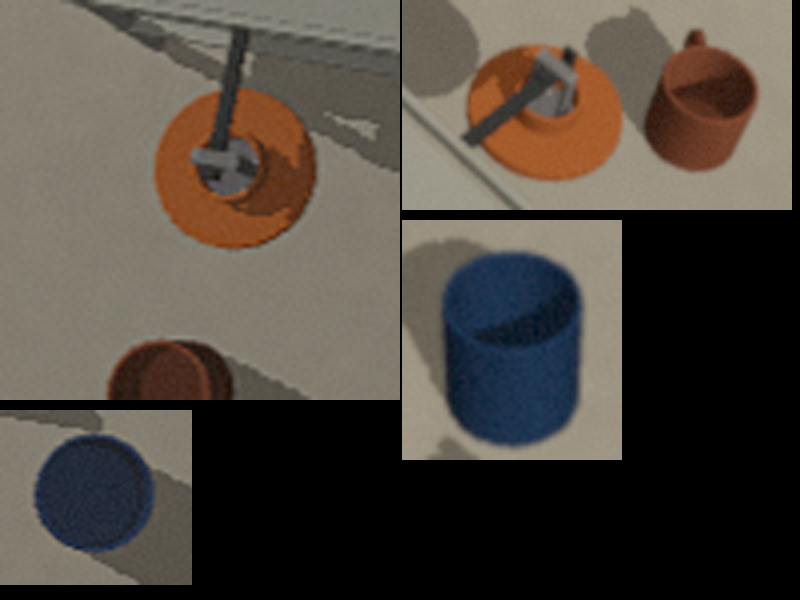

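```bash
python3 -m pendant '[[0.0445,0.0195,-0.0035,0,0,0,0.07],[0.0445,0.0195,-0.0035,0,0,0,0.07],[0.0445,0.0195,-0.0035,0,0,0,0.07],[0.0445,0.0195,-0.0035,0,0,0,0.07],[0.0445,0.0195,-0.0035,0,0,0,0.07],[0.0445,0.0195,-0.0035,0,0,0,0.07],[0.0445,0.0195,-0.0035,0,0,0,0.07],[0.0445,0.0195,-0.0035,0,0,0,0.07],[0.0445,0.0195,-0.0035,0,0,0,0.07],[0.0445,0.0195,-0.0035,0,0,0,0.07],[0,0,0,0,0,-4.3,0.07],[0,0,0,0,0,-4.3,0.07]]'
python3 - <<'E'
from h import *
d=snap('wrist','w1'); s=arm.read_state(); print(s['position'],s['ee_rot'],np.degrees(R.from_quat(s['ee_rot']).as_matrix()[:2,0]),d['xyz'])
print(proj(d,(560,263,204)),proj(d,s['position']))
cv2.imwrite('pics/w1b.png',cv2.resize(d['image'][...,::-1],None,fx=1.5,fy=1.5))
E
```

```text
clock: 1.35
position: [561.0, 261.5, 290.5]
ee_rot: [0.996, -0.089, -0.001, 0.0]
contact_force: [-0.9, 0.3, 0.2]
gripper_width: 70.2
grasp_force: 0.0
[560.52246194 262.12294789 290.58857679] [ 9.96131779e-01 -8.78697317e-02 -5.24788209e-04  3.37655599e-04] [ 56.41097624 -10.03020023] [640.86836403 248.03770907 406.82738522]
[254.12392762 212.73713656] [255.48698567 283.68355658]
```

View pics/w1b.png

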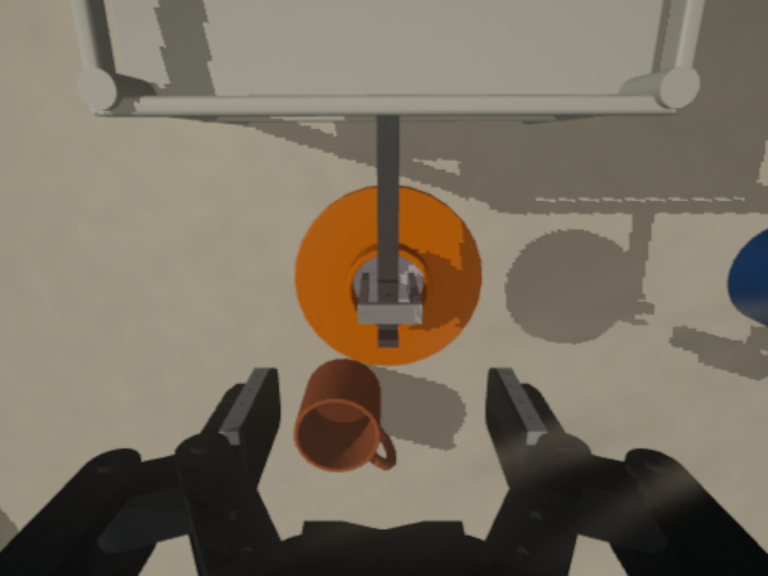

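```bash
python3 - <<'E'
from h import *
w=load('w1');t=load('top0');s=load('scene0')
st=arm.read_state();T=R.from_quat(st['ee_rot']).as_matrix()
p=onz(w,260,208.5,204); print(p, T.T@(p-st['position']))
print(tri((w,260,208.5),(t,154.6,190)),tri((w,260,208.5),(s,361,238)))
# corners of the crossbar, rack edge direction
a,b=onz(w,358/1.5,313/1.5,204),onz(w,422/1.5,313/1.5,204);print(b-a,np.linalg.norm(b-a))
a,b=onz(w,96/1.5,113/1.5,200),onz(w,680/1.5,112/1.5,200);print(a,b,np.degrees(np.arctan2((a-b)[1],(a-b)[0]))-90)
h=onz(w,388/1.5,118/1.5,195),onz(w,388/1.5,330/1.5,212);print(h)
E
python3 -m pendant '[[0,0.003,0.02,0,0,0,0.06],[0,0,0.02,0,0,0,0.06]]'
python3 - <<'E'
from h import *
d=snap('wrist','w2'); s=arm.read_state(); print(s['position'],d['xyz'])
cv2.imwrite('pics/w2b.png',cv2.resize(d['image'][100:340,100:420,::-1],None,fx=2.5,fy=2.5,interpolation=2))
E
```

```text
[562.48524843 258.2503908  204.        ] [ 2.69579729  3.40291768 86.58858867]
(array([560.36421119, 257.1886762 , 196.71713615]), [1.6, 1.6]) (array([559.10481617, 259.37897794, 197.49750734]), [1.1, 1.1])
[-5.44152589e+00 -3.02557354e+01 -2.84217094e-14] 30.74117316279693
[672.95132348 366.07224626 200.        ] [629.37218164 121.13325675 200.        ] -10.088405461569877
(array([649.20026156, 243.89007511, 195.        ]), array([557.23082357, 260.24928148, 212.        ]))
clock: 1.6
position: [559.4, 260.3, 251.2]
ee_rot: [0.996, -0.09, 0.0, -0.001]
contact_force: [-0.8, 0.4, 0.3]
gripper_width: 60.2
grasp_force: 0.0
[557.4582135  259.51029828 246.60908316] [639.0360113  246.53205224 367.65228026]
```

View pics/w2b.png

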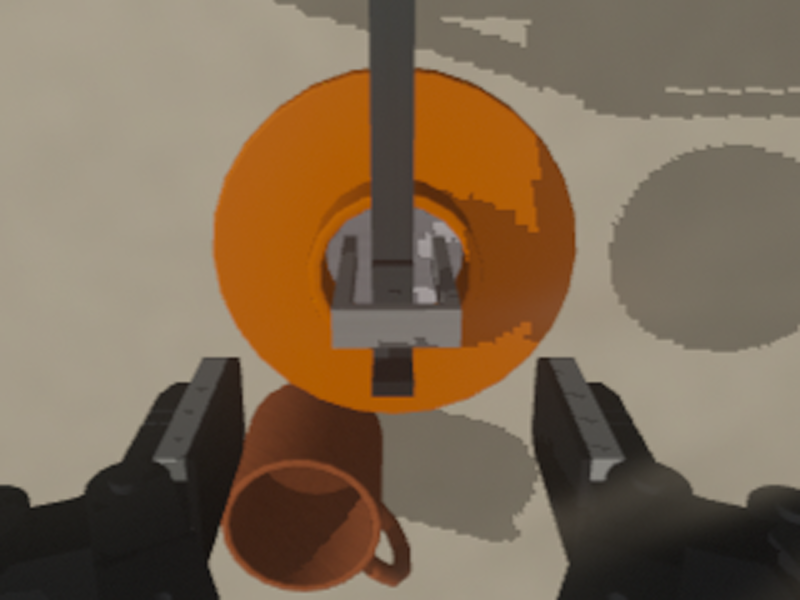

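```bash
python3 - <<'E'
from h import *
w=load('w1');x=load('w2')
print(tri((w,260,208.5),(x,258.8,231.2)))
for i in range(3):
    st=arm.read_state();T=R.from_quat(st['ee_rot']).as_matrix();print(st['clock'],st['position'],st['joint_vel'].round(3))
# camera offset in tool (fixed) from earlier: use camera frame for tool pose
    print('cam in tool',T.T@(np.array(x['xyz'])-st['position']), (T.T@rot(x)).round(3).tolist())
for z in(198,204): p=onz(x,258.8,231.2,z); print(p,T.T@(p-st['position']))
# fingers midline
print([ (T.T@ray(x,100+c/2.5,243)[1]).round(3) for c in(240,537)])
E
python3 -m pendant '[[0,0,0,0,0,0,0.06]]'
```

```text
(array([564.50078153, 257.94898943, 209.24209973]), [0.0, 0.0])
1.65 [557.4582135  259.51029828 246.60908316] [ 0.003  0.007  0.011 -0.006 -0.091  0.004]
cam in tool [  81.85436194   -1.43180513 -121.54275336] [[0.002, -0.951, -0.308], [1.0, 0.004, -0.004], [0.005, -0.308, 0.951]]
1.65 [557.4582135  259.51029828 246.60908316] [ 0.003  0.007  0.011 -0.006 -0.091  0.004]
cam in tool [  81.85436194   -1.43180513 -121.54275336] [[0.002, -0.951, -0.308], [1.0, 0.004, -0.004], [0.005, -0.308, 0.951]]
1.65 [557.4582135  259.51029828 246.60908316] [ 0.003  0.007  0.011 -0.006 -0.091  0.004]
cam in tool [  81.85436194   -1.43180513 -121.54275336] [[0.002, -0.951, -0.308], [1.0, 0.004, -0.004], [0.005, -0.308, 0.951]]
[559.19996147 258.71916039 198.        ] [ 2.14711536  0.27705708 48.59851526]
[562.02347966 258.28814556 204.        ] [ 4.96607824  0.21662068 42.58122148]
[array([-0.451, -0.193,  0.872]), array([-0.45 ,  0.189,  0.873])]
clock: 1.75
position: [558.8, 260.0, 250.0]
ee_rot: [0.996, -0.089, -0.001, 0.001]
contact_force: [-1.0, -0.9, 1.1]
gripper_width: 60.2
grasp_force: 0.0
```

```bash
python3 -m pendant '[[0.003,0.001,0.012,0,0,0,0.06],[0,0,0.012,0,0,0,0.06],[0,0,0.012,0,0,0,0.06],[0,0,0.012,0,0,0,0.06],[0,0,0,0,0,0,0.06],[0,0,0,0,0,0,0.06]]'
python3 - <<'E'
from h import *
d=snap('wrist','w3'); print(arm.read_state()['position'])
cv2.imwrite('pics/w3b.png',cv2.resize(d['image'][130:370,100:420,::-1],None,fx=2.5,fy=2.5,interpolation=2))
E
```

```text
clock: 2.35
position: [562.3, 258.7, 203.0]
ee_rot: [0.996, -0.089, -0.0, 0.0]
contact_force: [0.8, -0.7, 0.5]
gripper_width: 60.1
grasp_force: 0.0
[562.53104554 258.94898245 203.60707281]
```

View pics/w3b.png

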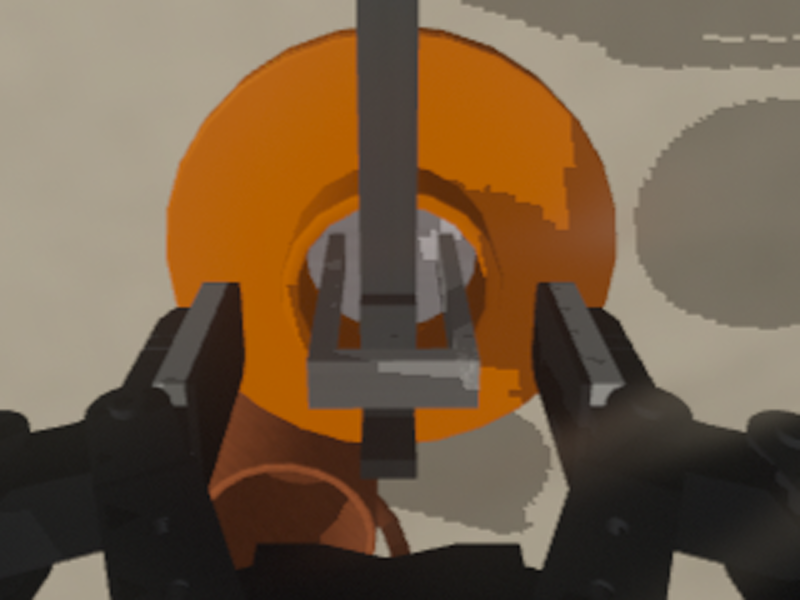

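```bash
python3 - <<'E'
from h import *
x=load('w3');w=load('w1');y=load('w2');u=(100+393.5/2.5,130+379/2.5)
print(onz(x,*u,204),tri((w,260,208.5),(x,*u)),tri((w,260,208.5),(y,258.8,231.2),(x,*u)))
E
python3 -m pendant '[[0,0.001,0,0,0,0,0.0],[0,0,0,0,0,0,0.0],[0,0,0,0,0,0,0.0],[0,0,0,0,0,0,0.0],[0,0,0,0,0,0,0.0],[0,0,0,0,0,0,0.0],[0,0,0,0,0,0,0.0]]'
```

```text
[563.36046965 258.21629915 204.        ] (array([561.39776338, 258.4645855 , 201.14599679]), [0.1, 0.1]) (array([560.90671859, 258.51227712, 200.65934752]), [0.3, 0.4, 0.2])
clock: 3.1
position: [562.4, 258.0, 204.2]
ee_rot: [0.996, -0.089, 0.001, -0.0]
contact_force: [-0.5, -0.8, 5.5]
gripper_width: 29.6
grasp_force: 59.9
```

```bash
python3 -m pendant '[[0,0,-0.006,0,0,0,0],[0,0,-0.006,0,0,0,0],[0,0,-0.006,0,0,0,0],[0,0,0,0,0,0,0],[0,0,0,0,0,0,0]]'
python3 - <<'E'
from h import *
snap('wrist','w4'); a=snap('scene','s4'); d=load('w4')
im=np.zeros((400,800,3),np.uint8)
im[:,:480]=cv2.resize(d['image'][130:330,140:380,::-1],None,fx=2,fy=2,interpolation=2)
im[:,480:]=cv2.resize(a['image'][185:285,310:390,::-1],None,fx=4,fy=4,interpolation=2)
cv2.imwrite('pics/c4.png',im)
E
```

```text
clock: 3.6
position: [561.9, 257.8, 221.1]
ee_rot: [0.996, -0.089, -0.0, 0.0]
contact_force: [-0.2, -0.1, -3.8]
gripper_width: 29.8
grasp_force: 59.4
```

View pics/c4.png

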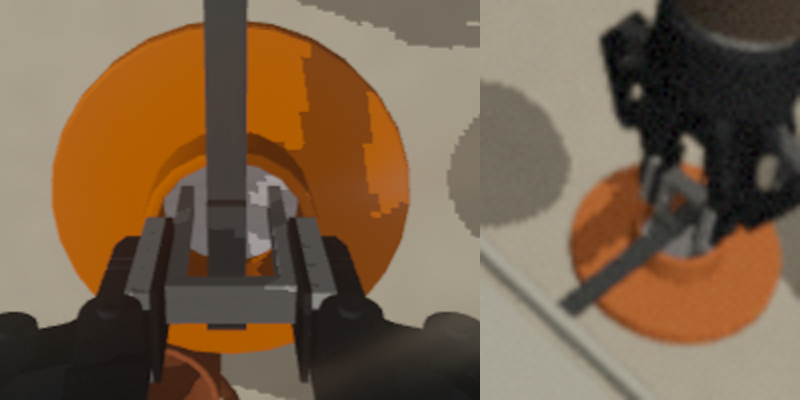

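The wrist view shows the strap between the pads (crossbar about (230,300)) and lifted off the hook seat, with the lid level. Drawing it out along rack −x.

```bash
python3 -m pendant '[[-0.004,0,0,0,0,0,0],[-0.006,0,0,0,0,0,0],[-0.008,0,0,0,0,0,0],[-0.01,0,0,0,0,0,0],[-0.01,0,0,0,0,0,0],[-0.01,0,0,0,0,0,0],[-0.012,0,0,0,0,0,0],[-0.012,0,0,0,0,0,0],[-0.012,0,0,0,0,0,0],[-0.008,0,0,0,0,0,0],[-0.004,0,0,0,0,0,0],[0,0,0,0,0,0,0]]'
python3 - <<'E'
from h import *
t=snap('top','t5');d=snap('wrist','w5')
h=cv2.cvtColor(t['image'],cv2.COLOR_RGB2HSV);m=cv2.inRange(h,(105,120,20),(125,255,255));M=np.zeros_like(m);M[205:250,262:312]=m[205:250,262:312]
c=max(cv2.findContours(M,cv2.RETR_EXTERNAL,cv2.CHAIN_APPROX_NONE)[0],key=cv2.contourArea);print(cv2.boundingRect(c))
s=load('scene0');print('tin cand',[proj(s,(457,-96,z)) for z in(0,100)], onz(s,263.5,168,100))
e=arm.read_state();print(e['position'])
E
```

```text
clock: 4.9
position: [467.2, 275.1, 221.5]
ee_rot: [0.996, -0.089, 0.0, -0.0]
contact_force: [0.5, -0.4, -2.5]
gripper_width: 29.8
grasp_force: 59.4
(270, 216, 33, 29)
tin cand [array([261.94380758, 189.10805626]), array([261.8663647, 164.9307878])] [462.93225443 -85.31971807 100.        ]
[467.81858291 274.99116614 221.40590488]
```

```bash
python3 -m pendant '[[0.0015,0.01,0,0,0,0,0],[0.003,0.02,0,0,0,0,0],[0.0045,0.03,0,0,0,0,0],[0.0048,0.032,0,0,0,0,0],[0.0048,0.032,0,0,0,0,0],[0.0048,0.032,0,0,0,0,0],[0.0045,0.03,0,0,0,0,0],[0.0042,0.028,0,0,0,0,0],[0.003,0.02,0,0,0,0,0],[0.002,0.012,0,0,0,0,0],[0.001,0.006,0,0,0,0,0],[0,0,0,0,0,0,0]]'
cat > tin.py <<'E'
from h import *
from scipy.optimize import minimize
def mask(d,box):
    h=cv2.cvtColor(d['image'],cv2.COLOR_RGB2HSV);m=cv2.inRange(h,(105,110,12),(125,255,255));M=np.zeros_like(m);x0,y0,x1,y1=box;M[y0:y1,x0:x1]=m[y0:y1,x0:x1]
    c=max(cv2.findContours(M,cv2.RETR_EXTERNAL,cv2.CHAIN_APPROX_NONE)[0],key=cv2.contourArea);o=np.zeros_like(m);cv2.fillConvexPoly(o,cv2.convexHull(c),255);return o
a=np.linspace(0,2*np.pi,60)
def model(d,x,y):
    P=np.array([proj(d,(x+48*np.cos(t),y+48*np.sin(t),z)) for z in(0,100) for t in a]);o=np.zeros((384,512),np.uint8)
    cv2.fillConvexPoly(o,np.round(cv2.convexHull(P.astype(np.float32))*16).astype(np.int32),255,cv2.LINE_AA,4);return o
def fit(views):
    f=lambda p:sum(np.abs(cv2.GaussianBlur(m,(0,0),1).astype(float)-cv2.GaussianBlur(model(d,*p),(0,0),1)).sum()/(m>0).sum() for d,m in views)
    r=minimize(f,(457,-95),method='Nelder-Mead',options=dict(initial_simplex=[(447,-100),(467,-100),(457,-85)],xatol=.2));return r.x,r.fun
E
python3 - <<'E'
from tin import *
d=snap('wrist','w6'); print(arm.read_state()['position'],proj(d,(457,-95,100)),proj(d,(457,-95,0)))
s,t=load('scene0'),load('top0');vs=(s,mask(s,(240,148,287,208)));vt=(t,mask(t,(262,205,312,250)))
u=proj(d,(457,-95,50)).astype(int);vw=(d,mask(d,(max(u[0]-150,0),max(u[1]-150,0),512,min(u[1]+150,384))))
for v in([vs],[vt],[vw],[vs,vt,vw]):print(fit(v))
x,y,w,hh=cv2.boundingRect(vw[1]);im=d['image'][...,::-1].copy();cv2.rectangle(im,(x,y),(x+w,y+hh),(0,255,0),1);cv2.imwrite('pics/c6.png',im)
E
```

```text
clock: 6.2
position: [460.1, 19.3, 221.3]
ee_rot: [0.996, -0.09, 0.0, -0.0]
contact_force: [0.8, 0.8, -2.4]
gripper_width: 29.7
grasp_force: 59.7
[460.33126217  19.97916765 221.3618692 ] [394.77440966 175.69920145] [355.81181878 152.75369598]
(array([450.23311416, -99.68780943]), np.float64(41.91889934829833))
(array([458.57787874, -97.45096438]), np.float64(40.50823529411765))
(array([458.4345333 , -94.89081066]), np.float64(51.93177335485028))
(array([457.90757885, -95.98905858]), np.float64(137.0671166548051))
```

View pics/c6.png

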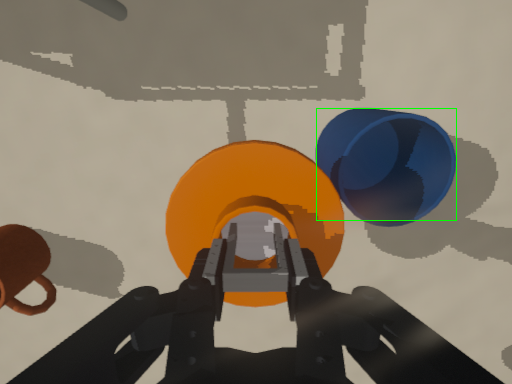

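```bash
python3 - <<'E'
from h import *
d=load('w6');a=np.linspace(0,2*np.pi,200)
for x,y in((457,-95),(457,-97),(459,-97)):
    P=np.array([proj(d,(x+48*np.cos(t),y+48*np.sin(t),100)) for t in a]);print(x,y,P.min(0).round(1),P.max(0).round(1))
P=[proj(d,(460.2+56*np.cos(t),19.6+56*np.sin(t),160+4+5.5)) for t in a];print(np.min(P,0),np.max(P,0))
h=cv2.cvtColor(d['image'],cv2.COLOR_RGB2HSV)
m=cv2.inRange(h,(105,80,8),(125,255,255));m[:,:325]=0;c=max(cv2.findContours(m,0,1)[0],key=cv2.contourArea);print(cv2.boundingRect(c))
o=cv2.inRange(h,(5,170,90),(14,255,255));o[:,:150]=0;c=max(cv2.findContours(o,0,1)[0],key=cv2.contourArea);print(cv2.boundingRect(c))
E
```

```text
457 -95 [335.6 114.9] [455.  229.4]
457 -97 [338.  114.4] [457.5 229.1]
459 -97 [337.8 111.8] [457.6 227. ]
[164.07179734 140.51617312] [347.44197668 307.9217412 ]
(325, 108, 131, 113)
(230, 196, 114, 82)
```

```bash
python3 -m pendant '[[0.002,0.01,0,0,0,0,0],[0.003,0.02,0,0,0,0,0],[0.004,0.026,0,0,0,0,0],[0.004,0.024,0,0,0,0,0],[0.003,0.018,0,0,0,0,0],[0.0015,0.01,0,0,0,0,0],[0.001,0.006,0,0,0,0,0],[0,0,0.015,0,0,0,0],[0,0,0.015,0,0,0,0],[0,0,0.008,0,0,0,0],[0,0,0,0,0,0,0],[0,0,0,0,0,0,0]]'
python3 - <<'E'
from h import *
d=snap('wrist','w7');s=snap('scene','s7');print(arm.read_state()['position'])
im=np.zeros((400,800,3),np.uint8)
im[:,:440]=cv2.resize(d['image'][100:300,140:360,::-1],None,fx=2,fy=2,interpolation=2)
im[:,440:]=cv2.resize(s['image'][115:215,218:308,::-1],None,fx=4,fy=4,interpolation=2)
cv2.imwrite('pics/c7.png',im)
E
```

```text
clock: 7.45
position: [458.7, -95.1, 183.7]
ee_rot: [0.996, -0.089, 0.0, 0.0]
contact_force: [0.6, 0.8, -2.2]
gripper_width: 30.0
grasp_force: 59.8
[458.8820636  -95.15552006 184.09045784]
```

View pics/c7.png

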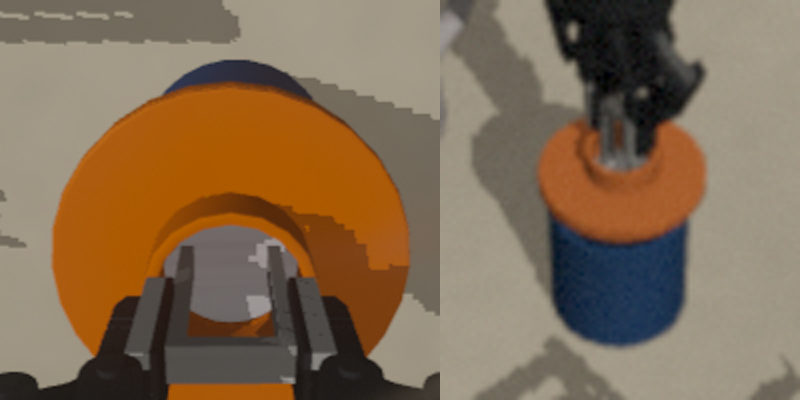

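```bash
python3 -m pendant '[[0,0.0025,0,0,0,0,0],[0,0,0.003,0,0,0,0],[0,0,0.004,0,0,0,0],[0,0,0.004,0,0,0,0],[0,0,0.003,0,0,0,0],[0,0,0,0,0,0,0],[0,0,0,0,0,0,0]]'
python3 -c "
from h import *
e=arm.read_state();print(e['position'],e['contact_force'],e['wrist_torque'])"
```

```text
clock: 8.25
position: [457.8, -97.8, 169.2]
ee_rot: [0.996, -0.089, -0.0, 0.0]
contact_force: [-0.6, -0.1, -2.5]
gripper_width: 29.4
grasp_force: 59.8
[457.7903105  -97.82757225 169.18275086] [-0.5678512  -0.09999033 -2.4638826 ] [-0.0058592  -0.01096585 -0.01299158]
```

Still free, no side contact; going on in small steps.

```bash
python3 -m pendant '[[0,0,0.002,0,0,0,0],[0,0,0.002,0,0,0,0],[0,0,0,0,0,0,0],[0,0,0,0,0,0,0]]'; python3 -m pendant '[[0,0,0.001,0,0,0,0],[0,0,0,0,0,0,0]]'; python3 -m pendant '[[0,0,0.001,0,0,0,0],[0,0,0,0,0,0,0]]'
```

```text
clock: 8.65
position: [457.8, -97.8, 165.3]
ee_rot: [0.996, -0.089, -0.0, 0.0]
contact_force: [0.5, 0.4, -2.2]
gripper_width: 29.2
grasp_force: 59.8
clock: 8.85
position: [457.8, -97.8, 164.3]
ee_rot: [0.996, -0.089, 0.0, -0.0]
contact_force: [-0.1, -0.5, -2.2]
gripper_width: 29.9
grasp_force: 59.8
clock: 9.05
position: [457.9, -97.8, 164.2]
ee_rot: [0.996, -0.089, 0.0, 0.0]
contact_force: [-2.8, 1.6, 5.2]
gripper_width: 29.9
grasp_force: 60.7
```

```bash
python3 -m pendant '[[0,0,0.001,0,0,0,0],[0,0,0,0,0,0,0],[0,0,0,0,0,0,0]]'
python3 - <<'E'
from h import *
s=snap('scene','s8');d=snap('wrist','w8')
im=np.zeros((400,800,3),np.uint8)
im[:,:440]=cv2.resize(d['image'][100:300,140:360,::-1],None,fx=2,fy=2,interpolation=2)
im[:,440:]=cv2.resize(s['image'][115:215,218:308,::-1],None,fx=4,fy=4,interpolation=2)
cv2.imwrite('pics/c8.png',im)
h=cv2.cvtColor(s['image'],cv2.COLOR_RGB2HSV);m=cv2.inRange(h,(4,150,90),(16,255,255));m[:,:240]=0;m[:,310:]=0;m[:130]=0;m[200:]=0
c=max(cv2.findContours(m,0,1)[0],key=cv2.contourArea);print(cv2.boundingRect(c))
a=np.linspace(0,6.283,100)
for z in(0,6,12):P=np.array([proj(s,(457.5+56*np.cos(t),-97+56*np.sin(t),108+4+z)) for t in a]);print(z,P.min(0),P.max(0))
E
```

```text
clock: 9.35
position: [458.0, -97.9, 164.2]
ee_rot: [0.996, -0.089, 0.001, 0.0]
contact_force: [-5.2, 3.2, 9.8]
gripper_width: 30.1
grasp_force: 61.4
(242, 150, 41, 29)
0 [240.56337221 147.17923832] [282.35657393 177.23046778]
6 [240.47783445 145.60088578] [282.42910677 175.6724301 ]
12 [240.39164744 144.01091163] [282.5021906  174.10221506]
```

```bash
python3 -m pendant '[[0,0,-0.003,0,0,0,0],[-0.002,-0.001,0,0,0,0,0],[0,0,0,0,0,0,0]]';python3 -m pendant '[[0,0,0.002,0,0,0,0],[0,0,0,0,0,0,0],[0,0,0,0,0,0,0]]';python3 -m pendant '[[0,0,0.002,0,0,0,0],[0,0,0,0,0,0,0],[0,0,0,0,0,0,0]]'
```

```text
clock: 9.75
position: [455.9, -96.4, 165.0]
ee_rot: [0.996, -0.089, 0.0, -0.0]
contact_force: [0.8, -1.0, -3.0]
gripper_width: 29.8
grasp_force: 59.8
clock: 10.05
position: [456.1, -96.4, 164.2]
ee_rot: [0.996, -0.089, 0.0, 0.0]
contact_force: [-2.7, 1.8, 6.0]
gripper_width: 29.9
grasp_force: 60.8
clock: 10.35
position: [456.3, -96.5, 164.2]
ee_rot: [0.996, -0.089, 0.001, 0.0]
contact_force: [-7.0, 3.6, 18.3]
gripper_width: 29.4
grasp_force: 62.2
```

```bash
python3 -m pendant '[[0,0,-0.0025,0,0,0,0],[0,0,0,0,0,0,0],[0,0,0,0,0,0,0]]'; python3 -m pendant '[[0,0,0,0,0,0,0.034],[0,0,0,0,0,0,0.04],[0,0,0,0,0,0,0.05],[0,0,0,0,0,0,0.062],[0,0,0,0,0,0,0.064],[0,0,0,0,0,0,0.064],[0,0,0,0,0,0,0.064]]'
python3 - <<'E'
from h import *
s=snap('scene','s9');d=snap('wrist','w9')
cs=[]
for n,I,b in(('s',s,(230,130,310,200)),('w',d,(120,60,400,384))):
    h=cv2.cvtColor(I['image'],cv2.COLOR_RGB2HSV);m=cv2.inRange(h,(4,150,60),(16,255,255));M=np.zeros_like(m);M[b[1]:b[3],b[0]:b[2]]=m[b[1]:b[3],b[0]:b[2]]
    c=max(cv2.findContours(M,0,1)[0],key=cv2.contourArea);print(n,cv2.boundingRect(c))
im=np.zeros((560,800,3),np.uint8)
im[:,:440]=cv2.resize(d['image'][104:384,146:366,::-1],None,fx=2,fy=2,interpolation=2)
im[:400,440:]=cv2.resize(s['image'][115:215,218:308,::-1],None,fx=4,fy=4,interpolation=2)
cv2.imwrite('pics/c9.png',im)
E
```

```text
clock: 10.65
position: [456.3, -96.4, 164.2]
ee_rot: [0.996, -0.089, 0.0, 0.0]
contact_force: [-2.7, 1.3, 6.0]
gripper_width: 29.5
grasp_force: 60.8
clock: 11.35
position: [456.0, -96.5, 163.8]
ee_rot: [0.996, -0.089, -0.0, 0.0]
contact_force: [0.7, 0.9, 0.0]
gripper_width: 64.0
grasp_force: 0.0
s (243, 149, 41, 30)
w (166, 141, 179, 167)
```

View pics/c9.png

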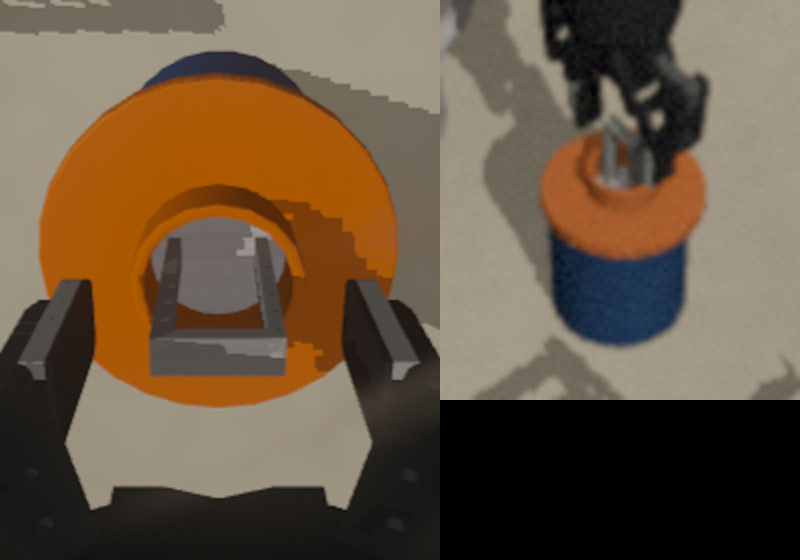

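The picture shows the lid seated flat on the tin and the strap free. The collar (columns 132–303) is centred between the fingers (93–344). Lowering to the collar.

```bash
python3 -m pendant '[[0,0,0.008,0,0,0,0.064],[0,0,0.008,0,0,0,0.064],[0,0,0.006,0,0,0,0.064],[0,0,0.003,0,0,0,0.064],[0,0,0,0,0,0,0.064],[0,0,0,0,0,0,0.064]]';  python3 -m pendant '[[0,0,0,0,0,0,0.057],[0,0,0,0,0,0,0.054],[0,0,0,0,0,0,0.052],[0,0,0,0,0,0,0.05],[0,0,0,0,0,0,0.045],[0,0,0,0,0,0,0.03],[0,0,0,0,0,0,0.0],[0,0,0,0,0,0,0.0],[0,0,0,0,0,0,0]]'
```

```text
clock: 12.05
position: [456.1, -96.5, 138.8]
ee_rot: [0.996, -0.089, -0.0, 0.0]
contact_force: [-0.2, 0.1, -0.6]
gripper_width: 63.8
grasp_force: 0.0
clock: 12.95
position: [456.2, -96.5, 139.8]
ee_rot: [0.996, -0.089, 0.0, 0.0]
contact_force: [-2.4, 1.5, 6.0]
gripper_width: 47.9
grasp_force: 60.6
```

```bash
python3 -m pendant '[[0,0,-0.002,0,0,0,0],[0,0,-0.003,0,0,0,0],[0,0,-0.005,0,0,0,0],[0,0,-0.005,0,0,0,0],[0,0,0,0,0,0,0],[0,0,0,0,0,0,0]]'
python3 - <<'E'
from h import *
e=arm.read_state();print(e['contact_force'],e['wrist_torque'])
s=snap('scene','s10')
a,b=load('s9')['image'].astype(int),s['image'].astype(int)
t=slice(180,206),slice(242,285);print('tin diff',np.abs(a-b)[t].mean())
E
```

```text
clock: 13.55
position: [456.0, -96.5, 153.9]
ee_rot: [0.996, -0.089, 0.0, -0.0]
contact_force: [-0.4, 0.5, -2.2]
gripper_width: 47.9
grasp_force: 61.9
[-0.43416467  0.45776602 -2.24945458] [0.05329953 0.06046183 0.03688587]
tin diff 2.5059630292188433
```

```bash
python3 -m pendant '[[0,0,-0.006,0,0,0,0],[0,0,-0.01,0,0,0,0],[0,0,-0.014,0,0,0,0],[0,0,-0.014,0,0,0,0],[0,0,-0.014,0,0,0,0],[0,0,-0.014,0,0,0,0],[0,0,-0.014,0,0,0,0],[0,0,-0.014,0,0,0,0],[0,0,-0.01,0,0,0,0],[0,0,-0.006,0,0,0,0],[0,0,-0.003,0,0,0,0],[0,0,0,0,0,0,0]]'; python3 -m pendant '[[0,0,0,0,0,0,0],[0,0,0,0,0,0,0],[0,0,0,0,0,0,0]]'
python3 - <<'E'
from h import *
F=[]
for i in range(8):
    s=snap('scene','s11');e=arm.read_state();F.append(np.r_[e['contact_force'],e['position']])
print(np.mean(F,0).round(2),np.abs(e['joint_vel']).max())
d=snap('wrist','w11')
h=cv2.cvtColor(s['image'],cv2.COLOR_RGB2HSV)
m=cv2.inRange(h,(4,150,60),(16,255,255));m[:,:200]=0;m[:,320:]=0
n,l,st,ce=cv2.connectedComponentsWithStats(m);print('orange',[x.tolist() for x in st[1:] if x[4]>40])
a=np.linspace(0,6.283,100)
z0=108+(np.mean(F,0)[5]-139.8)
for z in(z0,):P=np.array([proj(s,(456.1+56*np.cos(t),-96.5+56*np.sin(t),z+4)) for t in a]);print('lid pred',z,P.min(0),P.max(0))
P=np.array([proj(s,(456.1+50*np.cos(t),-96.5+50*np.sin(t),108)) for t in a]);print('flange pred',P.min(0),P.max(0))
# grey (low-saturation) brightness in a column through tin axis: rows
u=int(proj(s,(456,-96.5,108))[0])
for v in range(120,204,3): print(v,[tuple(int(k) for k in h[v,c]) for c in(u-12,u,u+12)])
E
```

```text
clock: 14.8
position: [455.9, -96.5, 272.9]
ee_rot: [0.996, -0.089, 0.0, -0.0]
contact_force: [-0.4, -0.1, -2.2]
gripper_width: 48.0
grasp_force: 62.0
clock: 15.1
position: [455.8, -96.5, 272.4]
ee_rot: [0.996, -0.089, -0.001, 0.0]
contact_force: [-0.5, 0.6, -1.5]
gripper_width: 47.8
grasp_force: 62.0
[-2.6000e-01 -1.0000e-02 -1.8800e+00  4.5594e+02 -9.6480e+01  2.7267e+02] 0.002299397893603679
orange [[241, 109, 45, 33, 881]]
lid pred 240.8653059608332 [239.03652367 109.09633409] [284.61549548 139.41552247]
flange pred [243.33892795 149.55373978] [280.54112014 176.34695712]
120 [(11, 183, 167), (22, 42, 156), (150, 35, 22)]
123 [(12, 186, 167), (13, 90, 161), (15, 35, 29)]
126 [(11, 190, 166), (12, 197, 141), (8, 150, 80)]
129 [(12, 193, 165), (11, 189, 150), (12, 189, 167)]
132 [(12, 187, 165), (12, 186, 166), (12, 186, 166)]
135 [(12, 192, 155), (12, 189, 165), (11, 184, 168)]
138 [(12, 114, 130), (12, 187, 166), (12, 186, 163)]
141 [(19, 44, 156), (12, 160, 145), (16, 66, 151)]
144 [(20, 40, 158), (21, 27, 132), (21, 42, 157)]
147 [(20, 44, 123), (23, 20, 104), (19, 40, 160)]
150
[... 207 characters left out ...]
155), (15, 17, 152), (15, 17, 154)]
165 [(13, 15, 155), (12, 16, 157), (14, 18, 154)]
168 [(13, 15, 156), (7, 15, 154), (9, 16, 157)]
171 [(15, 20, 129), (11, 18, 155), (9, 16, 155)]
174 [(108, 112, 66), (13, 15, 158), (12, 17, 149)]
177 [(104, 188, 53), (0, 2, 124), (107, 146, 82)]
180 [(107, 178, 53), (106, 159, 77), (106, 169, 80)]
183 [(109, 153, 50), (105, 167, 78), (108, 156, 80)]
186 [(107, 152, 52), (106, 161, 79), (107, 155, 82)]
189 [(108, 161, 54), (106, 152, 77), (108, 161, 81)]
192 [(107, 192, 53), (105, 168, 76), (106, 173, 78)]
195 [(112, 44, 64), (106, 172, 77), (107, 156, 80)]
198 [(19, 41, 154), (108, 166, 77), (0, 0, 102)]
201 [(21, 42, 128), (105, 10, 102), (18, 41, 160)]
```

The inner lid's bright flange shows on the tin at rows 153–177, as predicted for a seated lid. The outer lid's lowest edge is about 70 mm above the strap top, level and still.

```bash
python3 -c "
from bench import arm
print(arm.job_done())"
```

```text
the job is handed in; nothing more can be done
None
```

The job is handed in: the inner lid is seated in the tea tin, and the arm is holding the orange outer lid by its collar, level and still, about 70 mm above the top of the strap.

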